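# Index the vial carousel to its next notch

## Robot

A 6-joint arm with a two-finger parallel gripper is mounted at the origin on the work surface. World frame = base frame: x ahead of the robot, y to its left, z up, the work surface at z = 0. Lengths are in m, angles in degrees, forces in N, time in s.
With the tool pointing down it reaches from about 0.35 to 0.875 m from the base axis. Payload 4.2 kg.
Tool frame: the origin (TCP) lies midway between the tips of the shut fingers; the grasp point (between the pads) lies 19 mm behind it; z points along the fingers, y is the direction in which the jaws open and shut (so a half turn about z gives the same grasp; the last joint's range is limited). The gripper opens to 87 mm and grips with 3 to 60 N. Pads are 19 mm wide; open, the fingers measure 117 mm over their backs; the gripper's body (75 mm by 190 mm) begins 51 mm behind the grasp point.
Start: joints at [78.587, 22.042, 0.453, 0, -68.411, -14.817], TCP at [0.276, 0.561, 0.223] pointing down, gripper open.
Joint ranges: [-179.83, 179.83], [-69.29, 118.12], [-61.27, 80.66], [-181.25, 117.63], [-171.15, -9.14], [-177.46, 177.46]. Speed limits (degrees/s): [159.86, 159.86, 180, 180, 180, 180].

## Interface

Orientations are given as a 3x3 rotation matrix whose columns are the frame's x, y, z axes.
In Python, from station import r gives the robot as it stands.
- The arm moves only by the tool play_rows, never from a script. Its argument "commands" is a list that holds one entry, the list of rows, each a list of 7 numbers: the shift along the world's x, y, z in m, then the turn, a rotation vector about the world's x, y, z in rad, then the closure, from 0 (fully open) to 1 (shut). A call has 1 to 5 rows; each row is the pose to reach, as a shift and turn from the pose commanded when the call began; what a row does not reach only later rows make up. A row lasts 1/10 s, in which the tool goes at most 50 mm and 8.59 degrees, less where a joint would pass 70% of its speed; a pose out of reach is approached as far as the arm can. A call with a gripper value outside its range is refused whole. The fingers move at their own pace and stop on an object; the grip force is fixed at half the most. Time passes only in rows, so rows that repeat a pose let the fingers close. It gives the time, the measured TCP pose, the force and the opening at its end, in the units of the state.
- r.sense(): the state, without advancing time (a new reading comes with each control period).
- r.capture(name): name is "side" or "top"; returns a dict with "image" (384x512x3 uint8, red, green, blue), "range_z" (384x512 float32, m along the optical axis (not along the pixel's ray), 0 where there is no reading), "intrinsics" (3x3 intrinsics, pixels), "extrinsics" (4x4, takes a point from camera to world coordinates). Camera axes: x right, y up, looking along -z (the intrinsics and any distortion apply to the point x, -y, -z); pixel columns grow to the right and rows downward; lengths in m; the calibration is good to about 2 mm. A picture is of the moment at which its call begins.
- r.finish_job(): hands the job in, once; it reports no verdict.
The state is a dict: "time_s": time; "joints": joint angles; "joint_velocities": joint speeds; "effort": joint torques, N m; "tcp_pos": TCP position; "ee_rot": TCP orientation; "wrist_force": force on the tool from outside, world axes, zero at the start; "moment": the same for the moment, N m; "gripper_width": opening from 0.0 (shut) to 1.0 (fully open).
Only numpy, scipy, OpenCV 4.12 (cv2) and the standard library are available. Lean on these libraries where they do the work, as an engineer would, in place of code of your own. Each camera call takes 0.05 s, during which the arm holds its last target. There are 200 camera calls.

## Task

With a fingertip press down the spring plunger by its thumb cup, push it round counterclockwise (seen from above) so that the carousel turns, and let it spring up in the very next notch, one sixth of a turn on, so that the next vial stands before the camera lens. Do not pass that notch or turn the carousel backwards. Lift nothing: the vials stay standing in their pockets, and the spare vial, screwdriver and lens cap stay where they lie on the plate.

Things in the scene. Friction and masses are not known exactly. Their poses are not given: they have to be found in the camera images.
- cup (a point): centre of the flat floor of the metal thumb cup on top of the spring plunger: a round dish, 58 mm outside and 50 mm inside diameter, polished rim 18 mm above the floor, open upward. It rides on the carousel's arm 115 mm from the axis; plunger up, the floor is 100 mm above the bench; pressed, it sinks with the plunger. A shut gripper fits: its tip presses the floor and pushes sideways on the rim's inside
- axis (a point): point on the carousel's vertical axis, 100 mm above the bench; axes of the rig, z up. At the start the cup lies in its +y direction, the camera on the -y side. The carousel is an aluminium disc with six black pockets; its vials reach 126 mm above the bench, within 53 mm of the axis. Under it lies the fixed steel index plate: 220 mm across, top 68 mm up, notches 19 mm wide every 60 degrees
- view (a point): viewing station: centre of the pocket floor that stands before the lens, 42 mm from the axis, fixed to the rig, 80 mm above the bench. The camera and its post, up to 190 mm above the bench, stand beyond it on the rig's -y side, from 103 mm off the axis
- carousel (a joint): angle of the carousel, rad, 0 at the start with the plunger in its first notch, growing counterclockwise from above; the next notch is at 1.047 (play 0.014 either way). Light bearing friction, about 0.12 N m and 0.12 N m s; it does not coast
- plunger (a joint): travel of the plunger, m: 0 fully up, grows as pressed, stop at 0.011; spring 7 N at the top, 12.5 N at the stop. Up in a notch its 16 mm block locks the carousel. Pressed beyond 0.0045 (best 0.008 or more) the block is below the plate and the carousel turns. Let go between notches, it rubs under the plate at 0.0045 and springs up by itself when it comes to a notch; held down it passes the notch
- vial_next: glass vial with a white screw cap, 21 mm diameter, 46 mm tall, about 22 g, loose; origin at the centre of its underside. It stands in the pocket 60 degrees clockwise of the viewing station at the start, 42 mm from the axis, 10 mm deep in its pocket, and is to come to the viewing station
- vial_done: glass vial with a white screw cap, 21 mm diameter, 46 mm tall, about 22 g, loose; origin at the centre of its underside. It stands in the pocket at the viewing station at the start and moves on with the carousel
- vial_third: glass vial with a white screw cap, 21 mm diameter, 46 mm tall, about 22 g, loose; origin at the centre of its underside. It stands in another pocket of the carousel and rides with it
- vial_spare: glass vial with a white screw cap, 21 mm diameter, 46 mm tall, about 22 g, loose; origin at the centre of its underside. It stands on the rig's base plate (plate top 35 mm above the bench): a bystander
- driver: small screwdriver with a black handle, 140 mm long, lying on the base plate on the camera's side, along its own x; origin near its middle, underneath: a bystander
- lens_cap: black lens cap, a disc 38 mm across and 12 mm tall, on the base plate on the camera's side; origin at the centre of its underside: a bystander

How it is judged:
By the outcome, as a careful person would: the job done as asked, in the order asked, and still so for the second after the job is handed in, with the robot touching nothing.
It also fails if it takes over 48 s, if anything falls off the work surface, if the arm or the gripper's body presses on something with over 40 N, if the wrist force passes 120 N, or if a joint passes its speed limit or range.

## Working session

There is one attempt and no reset: what is moved stays moved. The work goes in short steps, Python scripts to look and compute and a tool call to move; the robot and the scene stay as the last step left them, time stands still between calls to the robot, and variables do not carry over. Pictures are saved under pics/ and viewed, about 8 in all and at most 12, crops included, and the job is handed in when it is done.

Besides the shell and the picture viewer there is one more tool, called as name([rows], argument=value, ...), one row to a line, values as JSON. play_rows: Moves the arm, as the interface text tells. Its arguments: {"type":"object","properties":{"commands":{"type":"array","items":{"type":"array","items":{"type":"array","items":{"type":"number"}}}}},"required":["commands"]}

```bash
mkdir -p pics
cat > h.py <<'E'
import numpy as np, cv2
from station import r
def world(c,u,v,z=None):
    K=c["intrinsics"];T=c["extrinsics"]
    d=c["range_z"][int(round(v)),int(round(u))]
    p=np.array([(u-K[0,2])/K[0,0],-(v-K[1,2])/K[1,1],-1.])
    if z is None: return T[:3,:3]@(p*d)+T[:3,3]
    q=T[:3,:3]@p; return T[:3,3]+q*(z-T[2,3])/q[2]
def snap(name,tag):
    c=r.capture(name); np.savez(f"{tag}.npz",**c)
    cv2.imwrite(f"pics/{tag}.png",cv2.cvtColor(c["image"],cv2.COLOR_RGB2BGR)); return c
E
python3 - <<'E'
from h import *
a=snap("top","t0");b=snap("side","s0")
cv2.imwrite("pics/both0.png",cv2.resize(cv2.imread("pics/t0.png"),(800,600)))
for c in(a,b):print(c["intrinsics"],c["extrinsics"].round(3))
s=r.sense();print(s)
E
```

```text
[[399.15527692   0.         253.69001238]
 [  0.         399.15527692 193.30271989]
 [  0.           0.           1.        ]] [[-0.014  0.994 -0.107  0.521]
 [-1.    -0.017 -0.021 -0.038]
 [-0.023  0.107  0.994  0.819]
 [ 0.     0.     0.     1.   ]]
[[443.31218645   0.         259.96296944]
 [  0.         443.31218645 195.35179475]
 [  0.           0.           1.        ]] [[-0.998  0.052 -0.043  0.554]
 [-0.067 -0.735  0.674  0.486]
 [ 0.004  0.676  0.737  0.665]
 [ 0.     0.     0.     1.   ]]
{'time_s': 0.1, 'joints': array([ 7.85865793e+01,  2.20846844e+01,  3.89486283e-01, -2.57419737e-02,
       -6.84129701e+01, -1.48161673e+01]), 'joint_velocities': array([ 0.01629044, -0.08164713,  0.25734947,  0.07188   ,  0.01287419,
        0.14269891]), 'effort': array([ 8.20010591e-04, -3.91690028e+01,  1.87935930e+01,  4.23185930e+00,
        1.34727691e-02, -7.43927876e-05]), 'tcp_pos': array([0.27597981, 0.5601699 , 0.22159834]), 'ee_rot': array([[ 8.96957041e-01, -4.42117013e-01, -7.83090045e-04],
       [-4.42117700e-01, -8.96955302e-01, -1.76785222e-03],
       [ 7.92007736e-05,  1.93190546e-03, -9.99998131e-01]]), 'wrist_force': array([ 0.67525261, -0.22599679, -0.5269513 ]), 'moment': array([ 0.02291171,  0.00464282, -0.02433099]), 'gripper_width': 1.0039635320245375}
```

View pics/both0.png

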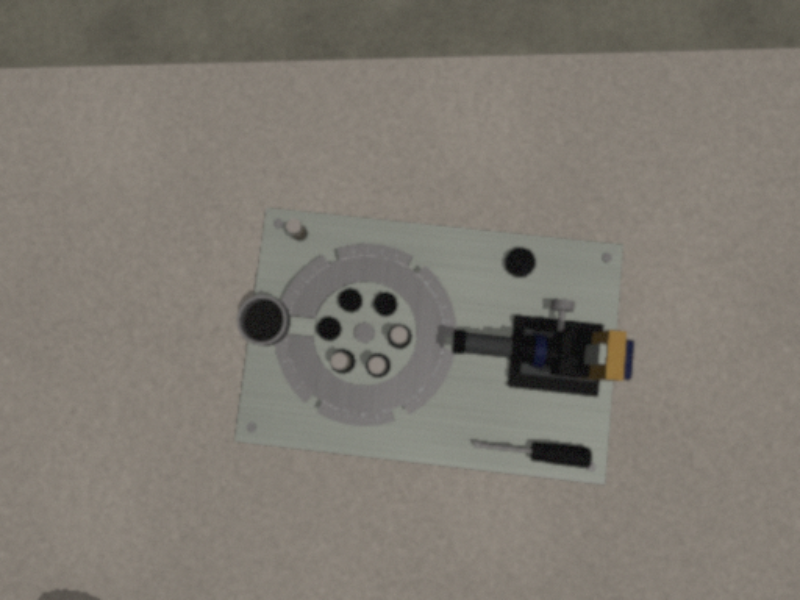

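View pics/s0.png

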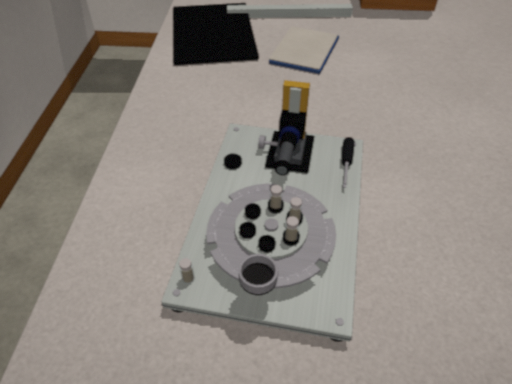

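Run:
```python
from h import *
for n in("t0","s0"):
    c=dict(np.load(n+".npz"))
    K=c["intrinsics"];T=c["extrinsics"];d=c["range_z"]
    v,u=np.mgrid[:384,:512]
    p=np.stack([(u-K[0,2])/K[0,0]*d,-(v-K[1,2])/K[1,1]*d,-d],-1)@T[:3,:3].T+T[:3,3]
    def st(m,t):
        q=p[m];print(n,t,len(q),q.mean(0).round(4) if len(q) else '',np.median(q,0).round(4))
    ax=world(c,*((233,212.5) if n=="t0" else (271,225)),0.095); cu=world(c,*((169,205.5) if n=="t0" else (258,270)),0.118)
    print(n,"axis",ax.round(4),"rim c",cu.round(4), np.linalg.norm((ax-cu)[:2]))
    D=np.hypot(p[...,0]-cu[0],p[...,1]-cu[1])
    st((D<.04)&(p[...,2]>.110)&(p[...,2]<.13),"rim"); st((D<.018)&(p[...,2]>.09),"floor")
    m=(D<.04)&(p[...,2]>.112)&(p[...,2]<.13)
    if m.sum()>10:
        q=p[m];s=np.linalg.lstsq(np.c_[2*q[:,:2],np.ones(len(q))],(q[:,:2]**2).sum(1),rcond=None)[0];print("circ",s[:2],np.sqrt(s[2]+s[0]**2+s[1]**2))
    A=np.hypot(p[...,0]-ax[0],p[...,1]-ax[1])
    m=(A<.13)&(A>.075)&(abs(p[...,2]-.068)<.005)&(D>.05); st(m,"plate")
    q=p[m];
    if n=="t0":
        im=c["image"][110:320,130:420];cv2.imwrite("pics/crop.png",cv2.cvtColor(cv2.resize(im,None,fx=2.7,fy=2.7,interpolation=cv2.INTER_CUBIC),cv2.COLOR_RGB2BGR))
    # plate edge: largest disc at height>.055
    mm=((A<.14)&(p[...,2]>.060)&(p[...,2]<.075)).astype(np.uint8)
    cs,_=cv2.findContours(mm,cv2.RETR_EXTERNAL,cv2.CHAIN_APPROX_NONE)
    k=max(cs,key=cv2.contourArea)[:,0];q=p[k[:,1],k[:,0]]
    for _ in range(6):
        s=np.linalg.lstsq(np.c_[2*q[:,:2],np.ones(len(q))],(q[:,:2]**2).sum(1),rcond=None)[0];R=np.sqrt(s[2]+s[0]**2+s[1]**2)
        e=np.hypot(q[:,0]-s[0],q[:,1]-s[1])-R;q=q[abs(e)<max(.002,1.5*e.std())]
    print("plate circ",s[:2],R,len(q))
```

```text
t0 axis [0.5648 0.016  0.095 ] rim c [0.5776 0.1275 0.118 ] 0.11225706622610972
t0 rim 262 [0.5797 0.1318 0.1166] [0.5799 0.133  0.117 ]
t0 floor 298 [0.5777 0.128  0.0996] [0.578  0.1281 0.0996]
circ [0.57943015 0.13109366] 0.026744165042716688
t0 plate 4544 [0.562  0.0037 0.0676] [5.473e-01 2.000e-04 6.760e-02]
plate circ [0.56527286 0.01762317] 0.10904000241396762 260
s0 axis [0.5646 0.0297 0.095 ] rim c [0.5787 0.1327 0.118 ] 0.10403664370684594
s0 rim 481 [0.5797 0.1344 0.1163] [0.5795 0.1361 0.1174]
s0 floor 357 [0.579  0.1315 0.1005] [0.5792 0.1318 0.1006]
circ [0.57981943 0.13351238] 0.026849612449477193
s0 plate 4217 [0.5652 0.013  0.0684] [0.5724 0.011  0.0685]
plate circ [0.56037306 0.02126037] 0.10420858741282782 129
```

View pics/crop.png

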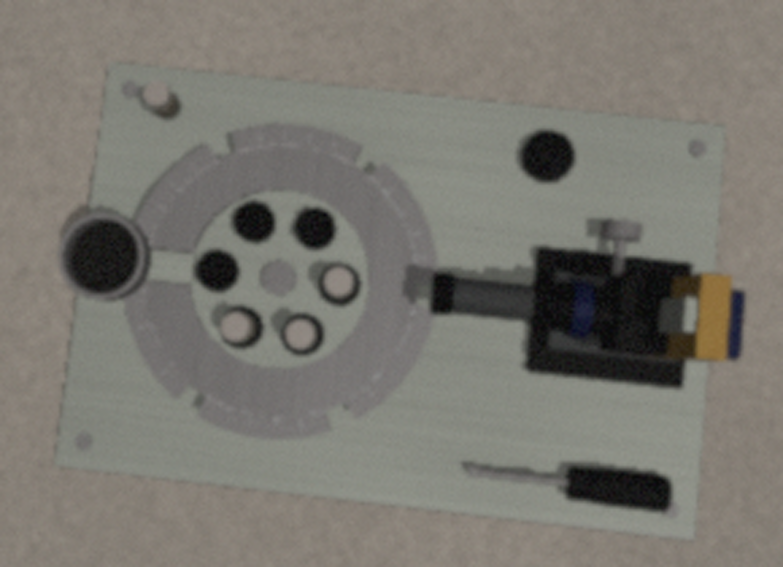

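play_rows([
  [[0.027,-0.039,0,0,0,0.07,1],[0.055,-0.078,0,0,0,0.14,1],[0.082,-0.117,0,0,0,0.21,1],[0.11,-0.156,0,0,0,0.28,1],[0.138,-0.195,0,0,0,0.34,1]],
])

```text
time_s: 0.6
tcp_pos: [0.4147, 0.3638, 0.2222]
ee_rot: [[0.993, -0.114, -0.0], [-0.114, -0.993, -0.001], [-0.0, 0.001, -1.0]]
wrist_force: [0.9, -0.1, 0.6]
gripper_width: 0.627
```

play_rows([
  [[0.027,-0.039,0,0,0,0,1],[0.055,-0.078,0,0,0,0,1],[0.082,-0.117,0,0,0,0,1],[0.11,-0.156,0,0,0,0,1],[0.138,-0.195,0,0,0,0,1]],
])

```text
time_s: 1.1
tcp_pos: [0.5528, 0.1688, 0.2223]
ee_rot: [[0.993, -0.117, -0.001], [-0.117, -0.993, -0.0], [-0.001, 0.0, -1.0]]
wrist_force: [0.6, 0.7, -0.1]
gripper_width: 0.177
```

play_rows([
  [[0.027,-0.039,-0.02,0,0,0,1],[0.027,-0.039,-0.06,0,0,0,1],[0.027,-0.039,-0.075,0,0,0,1],[0.027,-0.039,-0.075,0,0,0,1],[0.027,-0.039,-0.075,0,0,0,1]],
])

```text
time_s: 1.6
tcp_pos: [0.5796, 0.1317, 0.1479]
ee_rot: [[0.993, -0.117, 0.0], [-0.117, -0.993, -0.0], [0.0, 0.0, -1.0]]
wrist_force: [0.0, -0.4, 0.9]
gripper_width: 0.005
```

Run:
```python
from h import *
b=snap("side","s1");a=snap("top","t1");s=r.sense();print(s["time_s"],s["tcp_pos"],s["ee_rot"].round(3),s["wrist_force"],s["gripper_width"])
f=lambda c,y,x:cv2.resize(c["image"][y:y+130,x:x+130],(400,400),interpolation=cv2.INTER_CUBIC)
cv2.imwrite("pics/v1.png",cv2.cvtColor(np.hstack([f(b,190,190),f(a,140,110)]),cv2.COLOR_RGB2BGR))
```

```text
1.7 [0.58002834 0.13238889 0.14913403] [[ 0.993 -0.117  0.003]
 [-0.117 -0.993  0.001]
 [ 0.003 -0.001 -1.   ]] [-0.03478174 -0.22556009  0.57589188] 0.007683270725696501
```

View pics/v1.png

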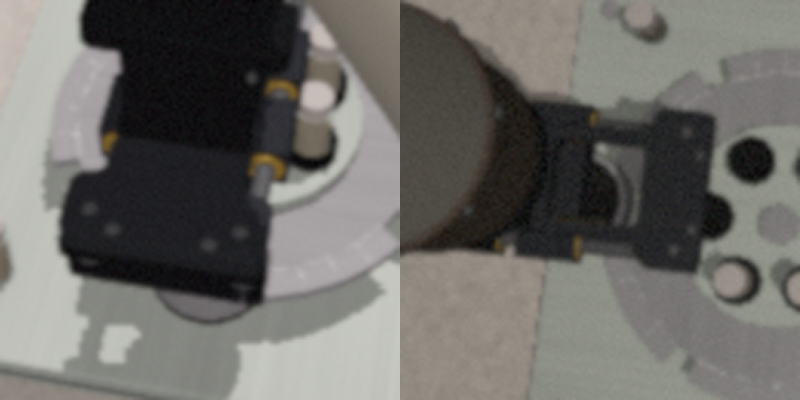

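The gripper hides the cup in both views (only its rim shows), and the tip is within 1 mm of the measured centre. I'll go down by force.

play_rows([
  [[0,0,-0.015,0,0,0,1],[0,0,-0.03,0,0,0,1],[0,0,-0.041,0,0,0,1],[0,0,-0.041,0,0,0,1]],
])

```text
time_s: 2.1
tcp_pos: [0.5785, 0.1318, 0.1059]
ee_rot: [[0.993, -0.117, -0.002], [-0.117, -0.993, -0.001], [-0.001, 0.001, -1.0]]
wrist_force: [-0.3, -0.1, -0.3]
gripper_width: 0.005
```

play_rows([
  [[0,0,-0.004,0,0,0,1],[0,0,-0.007,0,0,0,1],[0,0,-0.01,0,0,0,1],[0,0,-0.01,0,0,0,1]],
])

```text
time_s: 2.5
tcp_pos: [0.5803, 0.132, 0.0983]
ee_rot: [[0.993, -0.117, 0.003], [-0.117, -0.993, 0.0], [0.003, -0.001, -1.0]]
wrist_force: [-1.8, 0.4, 7.7]
gripper_width: 0.004
```

play_rows([
  [[0,0,-0.002,0,0,0,1],[0,0,-0.004,0,0,0,1],[0,0,-0.006,0,0,0,1],[0,0,-0.006,0,0,0,1],[0,0,-0.006,0,0,0,1]],
])

```text
time_s: 3.0
tcp_pos: [0.5811, 0.1319, 0.0936]
ee_rot: [[0.993, -0.116, 0.005], [-0.116, -0.993, 0.001], [0.005, -0.001, -1.0]]
wrist_force: [-0.3, 0.5, 10.1]
gripper_width: 0.004
```

play_rows([
  [[0,0,-0.0015,0,0,0,1],[0,0,-0.003,0,0,0,1],[0,0,-0.003,0,0,0,1]],
])

```text
time_s: 3.3
tcp_pos: [0.5813, 0.1319, 0.0909]
ee_rot: [[0.993, -0.116, 0.006], [-0.116, -0.993, 0.001], [0.005, -0.001, -1.0]]
wrist_force: [-1.7, -0.8, 11.4]
gripper_width: 0.005
```

play_rows([
  [[-0.006,0.0006,0,0,0,0.052,1],[-0.012,0.0008,0,0,0,0.105,1],[-0.018,0.0007,0,0,0,0.157,1],[-0.024,0.0003,0,0,0,0.209,1],[-0.03,-0.0004,0,0,0,0.262,1]],
])

```text
time_s: 3.8
tcp_pos: [0.5533, 0.1328, 0.0917]
ee_rot: [[0.989, 0.148, 0.011], [0.148, -0.989, 0.003], [0.011, -0.002, -1.0]]
wrist_force: [0.7, 0.3, 11.3]
gripper_width: 0.005
```

play_rows([
  [[-0.006,-0.001,0,0,0,0.052,1],[-0.0138,-0.0029,0,0,0,0.122,1],[-0.0215,-0.0053,0,0,0,0.192,1],[-0.029,-0.0082,0,0,0,0.262,1],[-0.038,-0.0126,0,0,0,0.349,1]],
])

```text
time_s: 4.3
tcp_pos: [0.5155, 0.1215, 0.0915]
ee_rot: [[0.878, 0.478, 0.012], [0.478, -0.878, 0.005], [0.013, 0.001, -1.0]]
wrist_force: [-0.0, 3.9, 11.0]
gripper_width: 0.006
```

play_rows([
  [[-0.0052,-0.003,0,0,0,0.052,1],[-0.0103,-0.0062,0,0,0,0.105,1],[-0.0152,-0.0098,0,0,0,0.157,1],[-0.0152,-0.0098,0,0,0,0.157,1]],
])

```text
time_s: 4.7
tcp_pos: [0.4985, 0.1103, 0.0909]
ee_rot: [[0.794, 0.607, 0.008], [0.607, -0.794, 0.003], [0.008, 0.002, -1.0]]
wrist_force: [-1.6, 2.6, 11.9]
gripper_width: 0.007
```

Run:
```python
from h import *
b=snap("side","s2");a=snap("top","t2");s=r.sense();print(s["time_s"],s["tcp_pos"],s["wrist_force"])
f=lambda c,y,x:cv2.resize(c["image"][y:y+130,x:x+130],(400,400),interpolation=cv2.INTER_CUBIC)
cv2.imwrite("pics/v2.png",cv2.cvtColor(np.hstack([f(b,170,200),f(a,150,160)]),cv2.COLOR_RGB2BGR))
```

```text
4.8 [0.49857485 0.11034401 0.09076064] [-2.32659923  1.38276252 10.93882665]
```

View pics/v2.png

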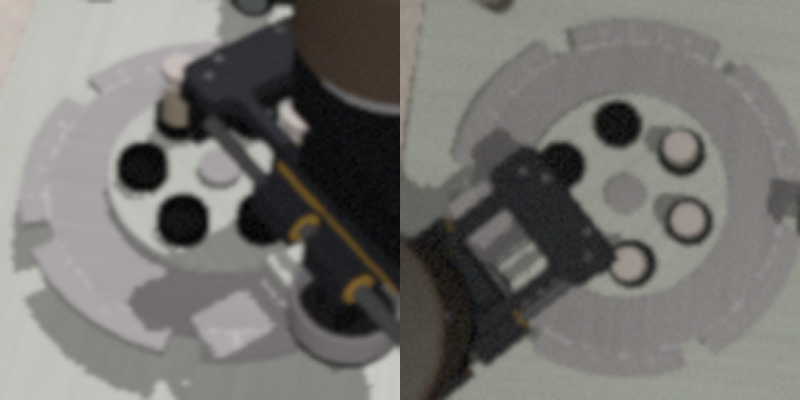

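play_rows([
  [[-0.0031,-0.0025,0,0,0,0.035,1],[-0.0062,-0.0051,0,0,0,0.07,1],[-0.0092,-0.0078,0,0,0,0.105,1],[-0.0106,-0.0092,0,0,0,0.122,1],[-0.0106,-0.0092,0,0,0,0.122,1]],
])

```text
time_s: 5.3
tcp_pos: [0.4881, 0.1013, 0.0907]
ee_rot: [[0.715, 0.699, 0.007], [0.699, -0.715, 0.003], [0.007, 0.003, -1.0]]
wrist_force: [-1.1, 3.3, 10.9]
gripper_width: 0.004
```

play_rows([
  [[0,0,0.004,0,0,0,1],[0,0,0.008,0,0,0,1],[0,0,0.012,0,0,0,1],[0,0,0.015,0,0,0,1],[0,0,0.015,0,0,0,1]],
])

```text
time_s: 5.8
tcp_pos: [0.4854, 0.0996, 0.1027]
ee_rot: [[0.716, 0.698, 0.0], [0.698, -0.716, 0.0], [0.0, 0.0, -1.0]]
wrist_force: [0.4, 0.3, 0.4]
gripper_width: 0.002
```

play_rows([
  [[-0.0014,-0.0014,0,0,0,0.017,1],[-0.0028,-0.0029,0,0,0,0.035,1],[-0.0042,-0.0043,0,0,0,0.052,1],[-0.0056,-0.0058,0,0,0,0.07,1],[-0.0069,-0.0073,0,0,0,0.087,1]],
])

```text
time_s: 6.3
tcp_pos: [0.4788, 0.0926, 0.1025]
ee_rot: [[0.652, 0.758, 0.001], [0.758, -0.652, 0.001], [0.001, 0.0, -1.0]]
wrist_force: [0.5, 3.7, -2.2]
gripper_width: 0.001
```

play_rows([
  [[-0.0013,-0.0015,0,0,0,0.017,1],[-0.0026,-0.0031,0,0,0,0.035,1],[-0.0038,-0.0046,0,0,0,0.052,1]],
])

```text
time_s: 6.6
tcp_pos: [0.4752, 0.0883, 0.1027]
ee_rot: [[0.611, 0.791, 0.001], [0.791, -0.611, 0.001], [0.002, 0.001, -1.0]]
wrist_force: [2.5, 4.3, -1.8]
gripper_width: 0.006
```

play_rows([
  [[-0.0012,-0.0016,0,0,0,0.017,1],[-0.0024,-0.0032,0,0,0,0.035,1],[-0.0036,-0.0049,0,0,0,0.052,1]],
])

```text
time_s: 6.9
tcp_pos: [0.4712, 0.0828, 0.1027]
ee_rot: [[0.57, 0.822, 0.0], [0.822, -0.57, 0.0], [0.0, 0.0, -1.0]]
wrist_force: [0.7, 4.4, -0.9]
gripper_width: 0.003
```

Run:
```python
from h import *
b=snap("side","s3");a=snap("top","t3");s=r.sense();print(s["time_s"],s["tcp_pos"],s["wrist_force"])
f=lambda c,y,x:cv2.resize(c["image"][y:y+130,x:x+130],(400,400),interpolation=cv2.INTER_CUBIC)
cv2.imwrite("pics/v3.png",cv2.cvtColor(np.hstack([f(b,170,200),f(a,150,160)]),cv2.COLOR_RGB2BGR))
```

```text
7.0 [0.47095547 0.08251406 0.10266471] [ 1.6600435   3.91939359 -1.04180241]
```

View pics/v3.png

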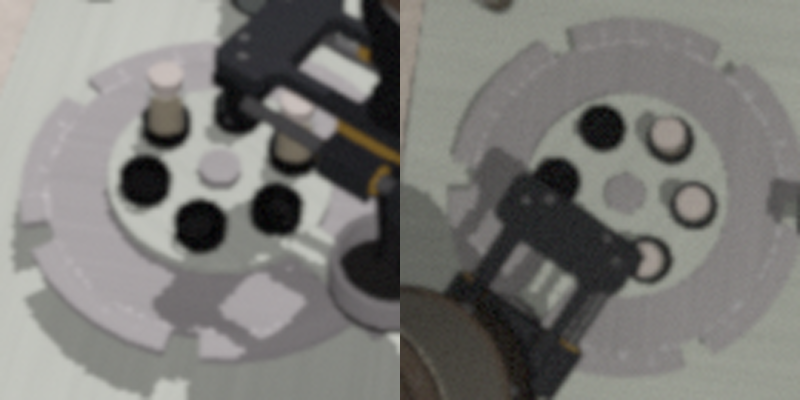

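Pockets have turned about 56°: the empty pocket is at (602,127), and it should get to 113° about the hub at (625,193). A few degrees remain, so I'll push slowly.

play_rows([
  [[-0.0008,-0.0012,0,0,0,0.012,1],[-0.0016,-0.0024,0,0,0,0.025,1],[-0.0024,-0.0037,0,0,0,0.038,1]],
])

```text
time_s: 7.3
tcp_pos: [0.4687, 0.0791, 0.1027]
ee_rot: [[0.538, 0.843, 0.0], [0.843, -0.538, -0.0], [0.0, 0.0, -1.0]]
wrist_force: [0.0, 4.2, -0.0]
gripper_width: 0.004
```

play_rows([
  [[-0.0008,-0.0012,0,0,0,0.012,1],[-0.0016,-0.0025,0,0,0,0.025,1]],
])

```text
time_s: 7.5
tcp_pos: [0.4669, 0.0763, 0.1027]
ee_rot: [[0.517, 0.856, -0.0], [0.856, -0.517, -0.0], [-0.001, -0.0, -1.0]]
wrist_force: [-0.2, 1.1, 0.1]
gripper_width: 0.004
```

play_rows([
  [[0,0,0,0,0,0,1],[0,0,0,0,0,0,1]],
])

```text
time_s: 7.7
tcp_pos: [0.4662, 0.0759, 0.1022]
ee_rot: [[0.518, 0.855, -0.002], [0.855, -0.518, -0.001], [-0.002, -0.001, -1.0]]
wrist_force: [-0.3, 0.8, 0.6]
gripper_width: 0.008
```

```bash
cat > chk.py <<'E'
from h import *
import sys
t=sys.argv[1]
s=r.sense();print(s["time_s"],s["tcp_pos"],s["wrist_force"])
for n in("side","top"):
    c=snap(n,n[0]+t)
    K=c["intrinsics"];T=c["extrinsics"];d=c["range_z"];v,u=np.mgrid[:384,:512]
    p=np.stack([(u-K[0,2])/K[0,0]*d,-(v-K[1,2])/K[1,1]*d,-d],-1)@T[:3,:3].T+T[:3,3]
    D=np.hypot(p[...,0]-.473,p[...,1]-.0865)
    for lo,hi in((0,.02),(.022,.033)):
        z=p[...,2][(D<hi)&(D>lo)]; print(n,(lo,hi),np.histogram(z,np.arange(.084,.128,.002)))
E
python3 chk.py 4
```

```text
7.7 [0.46622902 0.07589457 0.10224531] [-0.32528447  0.80846002  0.5509303 ]
side (0, 0.02) (array([  0,   0,   0,   0,   0,   0,   1,  85, 155,  21,  12,   9,  12,
        11,  13,  14,   7,  20,   7,  14,   9]), array([0.084, 0.086, 0.088, 0.09 , 0.092, 0.094, 0.096, 0.098, 0.1  ,
       0.102, 0.104, 0.106, 0.108, 0.11 , 0.112, 0.114, 0.116, 0.118,
       0.12 , 0.122, 0.124, 0.126]))
side (0.022, 0.033) (array([  0,   0,   0,   0,   0,   4,  24,  39,  52,  49,  41,  49,  35,
        42,  38,  42,  95, 107,   9,   0,   0]), array([0.084, 0.086, 0.088, 0.09 , 0.092, 0.094, 0.096, 0.098, 0.1  ,
       0.102, 0.104, 0.106, 0.108, 0.11 , 0.112, 0.114, 0.116, 0.118,
       0.12 , 0.122, 0.124, 0.126]))
top (0, 0.02) (array([0, 0, 0, 0, 0, 0, 0, 0, 0, 0, 0, 0, 0, 0, 0, 0, 0, 0, 0, 0, 0]), array([0.084, 0.086, 0.088, 0.09 , 0.092, 0.094, 0.096, 0.098, 0.1  ,
       0.102, 0.104, 0.106, 0.108, 0.11 , 0.112, 0.114, 0.116, 0.118,
       0.12 , 0.122, 0.124, 0.126]))
top (0.022, 0.033) (array([0, 0, 0, 0, 0, 0, 2, 3, 2, 3, 1, 1, 3, 2, 1, 1, 5, 6, 0, 0, 0]), array([0.084, 0.086, 0.088, 0.09 , 0.092, 0.094, 0.096, 0.098, 0.1  ,
       0.102, 0.104, 0.106, 0.108, 0.11 , 0.112, 0.114, 0.116, 0.118,
       0.12 , 0.122, 0.124, 0.126]))
```

Cup floor is back at 0.100 m, so the plunger is up in the notch. I'll ease off the rim, lift and move away.

play_rows([
  [[0.002,0.003,0,0,0,0,1],[0.004,0.006,0,0,0,0,1],[0.004,0.006,0.01,0,0,0,1],[0.004,0.006,0.03,0,0,0,1],[0.004,0.006,0.07,0,0,0,1]],
])

```text
time_s: 8.3
tcp_pos: [0.4692, 0.0818, 0.1715]
ee_rot: [[0.518, 0.855, -0.006], [0.855, -0.518, -0.003], [-0.006, -0.004, -1.0]]
wrist_force: [-0.4, 0.4, 0.3]
gripper_width: 0.002
```

play_rows([
  [[0,0,0.05,0,0,0,1],[0,0.04,0.08,0,0,0,1],[-0.01,0.09,0.08,0,0,0,1],[-0.02,0.135,0.08,0,0,0,1],[-0.03,0.18,0.08,0,0,0,1]],
])

```text
time_s: 8.8
tcp_pos: [0.4405, 0.2642, 0.2539]
ee_rot: [[0.518, 0.855, 0.001], [0.855, -0.518, 0.001], [0.002, 0.0, -1.0]]
wrist_force: [0.8, 0.5, -1.3]
gripper_width: 0.005
```

play_rows([
  [[-0.01,0.045,0,0,0,0,1],[-0.02,0.09,0,0,0,0,1],[-0.04,0.13,0,0,0,0,1],[-0.04,0.13,0,0,0,0,1]],
])

```text
time_s: 9.2
tcp_pos: [0.3993, 0.3966, 0.2526]
ee_rot: [[0.514, 0.858, 0.0], [0.858, -0.514, 0.0], [0.0, -0.0, -1.0]]
wrist_force: [1.2, -1.4, 0.4]
gripper_width: 0.005
```

```bash
python3 chk.py 5 | head -1
python3 - <<'E'
from h import *
f=lambda n,y,x:cv2.resize(cv2.imread(n)[y:y+220,x:x+220],(400,400),interpolation=cv2.INTER_CUBIC)
cv2.imwrite("pics/v5.png",np.hstack([f("pics/s5.png",110,160),f("pics/t5.png",110,140)]))
E
```

```text
9.2 [0.39927782 0.39664416 0.25256886] [ 1.2487887  -1.35438737  0.35312919]
```

View pics/v5.png

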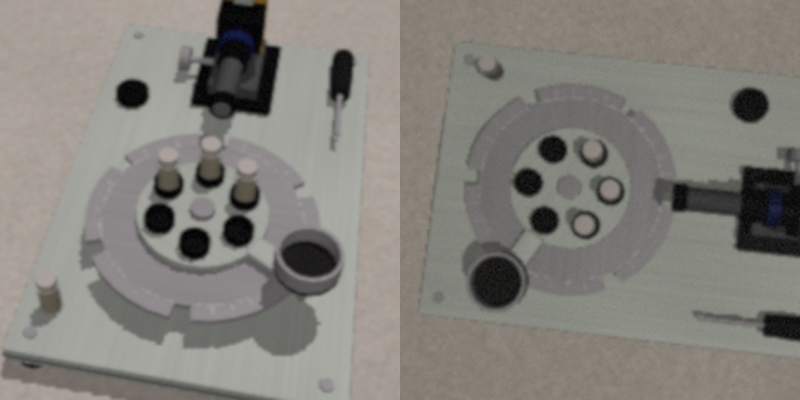

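The cup (497,280) sits over the next notch, and a vial at (610,190) stands before the lens. All the vials are upright, and the bystanders look unmoved.

Run:
```python
from h import *
def m(t,cx,cy):
    c=dict(np.load(t));K=c["intrinsics"];T=c["extrinsics"];d=c["range_z"];v,u=np.mgrid[:384,:512]
    p=np.stack([(u-K[0,2])/K[0,0]*d,-(v-K[1,2])/K[1,1]*d,-d],-1)@T[:3,:3].T+T[:3,3]
    D=np.hypot(p[...,0]-cx,p[...,1]-cy);q=p[(D<.04)&(p[...,2]>.112)&(p[...,2]<.13)]
    s=np.linalg.lstsq(np.c_[2*q[:,:2],np.ones(len(q))],(q[:,:2]**2).sum(1),rcond=None)[0]
    fl=np.median(p[...,2][(D<.015)]);a=np.degrees(np.arctan2(s[1]-.0175,s[0]-.5655));print(t,s[:2].round(4),a.round(1),fl.round(4));return a
for k in"ts":print(m(k+"5.npz",.473,.0865)-m(k+"0.npz",.579,.132))
r.finish_job()
```

```text
t5.npz [0.4736 0.0863] 143.2 0.0997
t0.npz [0.5794 0.1311] 83.0 0.0995
60.18990300385204
s5.npz [0.4739 0.0886] 142.2 0.0989
s0.npz [0.5798 0.1335] 83.0 0.0995
59.19834647411456
the job is handed in; nothing more can be done
```

The carousel is one notch on, the next vial stands before the lens, and the job was handed in after about 9 s of the 48 s allowed.

I pressed the thumb cup down about 9 mm with the shut fingertips and swept it counterclockwise to roughly 50°. I then eased off so the plunger rubbed under the plate, and pushed gently on the rim until it sprang up. After that I moved the arm clear.

- **Turn:** the cup moved 60.2° by the top camera and 59.2° by the side camera. They differ by 1°, more than the notch's own 0.8° of play either way, so this doesn't fix the angle more closely.
- **Plunger:** the cup floor is back at its starting height of about 0.100 m, within 1 mm in both views. The push force also dropped off when it sprang up, so it is up in the notch.
- **Vials and bystanders:** all three carousel vials stand upright in their pockets. By eye, the spare vial, screwdriver and lens cap have not moved. I did not measure their positions.
- **Forces:** the highest wrist force I saw was about 12 N, well under the limit.

No check failed.

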